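Dock the bench scraper and shut its keeper

TASK

Put the orange-handled bench scraper away in the blue dock: slide the red keeper fully open by its post, slide the blade edgewise under the dock's lips until it is fully home with the orange bar against the dock, then slide the keeper fully shut behind the bar so it is locked in. Leave the motors and the other things on the bench where they are.

Things in the scene. Friction and masses are not known exactly. Their poses are not given: they have to be found in the camera images.
- scraper: Loose bench scraper, 0.35 kg, lying flat. Steel blade 80 mm wide, 4 mm thick, on the bench; along the blade's rear edge an orange grip bar 86 mm long (along y), 22 mm deep (along x), 26 mm tall. Origin: under the centre of the grip bar, on the bench. +x points along the blade, whose front edge is 116 mm from the origin (105 mm beyond the bar's front face); z up.
- dock: Blue steel dock fixed to the bench, 122 mm deep, 15 mm tall. Origin: centre of its mouth, on the bench. +x points into it (the way the blade goes in), z up. Channel 86 mm wide (flared to 104 mm in the first 25 mm), 114 mm deep; its floor is the bench. Lips overhang both sides, leaving the middle 40 mm open above; undersides 9 mm, tops 15 mm above the bench.
- dock_home (a point): Where the scraper's origin is when it is home: on the bench 11 mm in front of the dock's mouth (dock x = -11 mm, y = 0). Then the bar's front face meets the mouth and both x axes are parallel. Same axes as the dock.
- keeper_guide (a point): Centre of the keeper's guide, on the bench, at dock x = -34, y = -114 mm: two fixed dark cheeks 18 mm tall, spanning dock x -46 to -22 and y -165 to -64 mm.
- keeper (a joint): Red keeper bar 10 mm thick, 90 mm long, top 18 mm above the bench, at dock x -39 to -29 mm, sliding along dock y. 0 = fully shut (inner end at dock y = -18 mm, across the scraper's path and, later, behind its bar); 0.048 m = fully open (inner end at y = -66 mm, clear). Opens towards dock -y, stays where left, moves with about 2 N.
- keeper_post (a point): Point on the axis of the keeper's upright red post (14 mm diameter, from 18 to 62 mm above the bench), 42 mm above the bench. At dock x = -34 mm, y = -98 mm when shut, -146 mm when open.
- motor_a: Bystander: black finned motor housing, 60 x 60 x 93 mm, upright. Origin under its centre.
- motor_b: Bystander: another such motor housing.
- motor_c: Bystander: a third such motor housing.
- nylon_ring: Bystander: white ring, 96 mm diameter, 32 mm tall, lying flat. Origin under its centre.
- copper_ring: Bystander: copper ring, 70 mm diameter, 28 mm tall, lying flat. Origin under its centre.
- bushing: Bystander: steel cylinder 44 mm diameter, 40 mm tall, upright. Origin under its centre.
Not all that is in view belongs to the job. Leave any turquoise look-alike of the scraper alone.

How it is judged:
On the way, in this order (a step that is already met when the one before it is completed fails the run):
1. the keeper is opened clear of the scraper's path (at least 28 mm) (value of joint keeper above 0.028 m), for 0.2 s.
2. the scraper is home in the dock, its bar within 6 mm of the mouth (x of scraper in the frame of dock between -0.017 and -0.005 m and y of scraper in the frame of dock between -0.012 and 0.012 m and angle between the x axis of scraper and the x axis of dock, either way round below 0.1 rad and z of scraper in the frame of dock between -0.006 and 0.006 m), for 0.2 s.
At the end, for the whole second after the job is handed in: The scraper lies flat and at rest in the dock, blade under the lips, its bar within 6 mm of the mouth, centred within 12 mm and parallel within 0.1 rad; the keeper is shut to within 10 mm (all of step 2 and value of joint keeper below 0.01 m and linear speed of scraper below 0.01 m/s); the robot touches nothing.
It fails at once if a bystander on the bench is shifted more than 25 mm or knocked over (distance of any of motor_a, motor_b, motor_c, nylon_ring, copper_ring, bushing from where it was at the start of the episode above 0.025 m or angle between any of motor_a, motor_b, motor_c's own z axis and vertical above 0.5 rad).
It also fails if it takes over 64 s, if anything falls off the work surface, if the arm or the gripper's body presses on something with over 40 N, if the wrist force passes 120 N, or if a joint passes its speed limit or range.

ROBOT

A 6-joint arm with a two-finger parallel gripper is mounted at the origin on the work surface. World frame = base frame: x ahead of the robot, y to its left, z up, the work surface at z = 0. Lengths are in m, angles in rad, forces in N, time in s.
With the tool pointing down it reaches from about 0.35 to 0.775 m from the base axis. Payload 7.3 kg.
Tool frame: the origin (TCP) lies at the very end of the fingers, on their centre line; the grasp point (between the pads) lies 19 mm behind it; z points along the fingers, y is the line along which they close (so a half turn about z gives the same grasp; the last joint's range is limited). The gripper opens to 92 mm and grips with 3 to 60 N. Pads are 19 mm wide; open, the fingers measure 130 mm over their backs; the gripper's body (75 mm by 190 mm) begins 47 mm behind the grasp point.
Start: joints at [-1.356, 0.342, 1.524, -0, 1.275, -0.146], TCP at [0.185, -0.491, 0.227] pointing down, gripper open.
Joint ranges: [-2.53, 2.53], [-0.77, 2.02], [0.04, 2.7], [-1, 4.14], [0.28, 2.66], [-3.11, 3.11]. Speed limits (rad/s): [2.57, 2.57, 3.14, 3.14, 3.14, 3.14].

INTERFACE

Orientations are given as [roll, pitch, yaw] about the fixed x, y, z axes, in that order (R = Rz(yaw) Ry(pitch) Rx(roll)).
In Python, from cell import robot gives the robot as it stands. The module is installed in compiled form; this text tells all that it offers.
- The arm moves only by the tool arm_command, never from a script. Its argument "moves" is a list of rows, each a list of 3 entries, a list of its own where there are three numbers: the shift along the tool's x, y, z in m, then the turn, a rotation vector about the tool's x, y, z in rad, then the finger opening in m, from 0 to 0.0918. In form: [[[dx, dy, dz], [ax, ay, az], claw], ...]. A call has exactly 5 rows; each row is the pose to reach, as a shift and turn from the pose commanded when the call began, along the tool's axes at that moment; what a row does not reach only later rows make up. A row lasts 1/10 s, in which the tool goes at most 50 mm and 8.59 degrees, less where a joint would pass 70% of its speed; a pose out of reach is approached as far as the arm can. A call with a gripper value outside its range is refused whole. The fingers move at their own pace and stop on an object; "squeeze" is the grip in N (left out, the last holds). Time passes only in rows, so rows that repeat a pose let the fingers close, or fill a call up. It gives the time, the measured TCP pose, the force, the opening and the grip force at its end, in the units of the state.
- robot.observe(): the state, without advancing time (a new reading comes with each control period).
- robot.read_camera(name): name is "scene" or "top" or "wrist"; returns the picture (420x560x3 uint8, red, green, blue); there is no depth.
- robot.camera_model(name): a dict with "fx", "fy", "cx", "cy" (pixels), "R" (3x3) and "t" (3): a world point X has camera coordinates R X + t. Camera axes: x right, y down, z forward; pixel columns grow to the right and rows downward; lengths in m; the calibration is good to about 2 mm. A picture is of the moment at which its call begins: read the wrist's pose just before it. camera_model takes no time and is no camera call; for the wrist camera it gives the pose at the moment of the call.
- robot.hand_in(): hands the job in; it is judged then, once.
The state is a dict: "time": time; "qpos": joint angles; "qvel": joint speeds; "joint_efforts": joint torques, N m; "tool_pos": TCP position; "tool_rot": TCP orientation; "contact_force": force on the tool from outside, world axes, zero at the start; "torque": the same for the moment, N m; "opening": finger opening in m; "grip_force": force on a finger pad.
Only numpy, scipy, OpenCV 4.12 (cv2) and the standard library are available. Lean on these libraries where they do the work, as an engineer would, in place of code of your own. Each camera call takes 0.05 s, during which the arm holds its last target. There are 200 camera calls.

## Working session

There is one attempt and no reset: what is moved stays moved. The work goes in short steps, Python scripts to look and compute and a tool call to move; the robot and the scene stay as the last step left them, time stands still between calls to the robot, and variables do not carry over. Pictures are saved under pics/ and viewed, at most 10 in all, crops included, and the job is handed in when it is done.

Besides the shell and the picture viewer there is one more tool, called after "Request:" as name(argument=value, ...), one argument or row to a line, values as JSON. arm_command: Moves the arm, as the interface text tells. Its arguments: {"type":"object","properties":{"moves":{"type":"array"},"squeeze":{"type":"number"}},"required":["moves"]}

```bash
mkdir -p pics
python3 - <<'E'
from cell import robot
import cv2
for n in ("top","scene"):
    im=robot.read_camera(n); cv2.imwrite(f"pics/{n}0.png",cv2.resize(im[...,::-1],(800,600),interpolation=cv2.INTER_CUBIC)); cv2.imwrite(f"pics/{n}0_raw.png",im[...,::-1])
    m=robot.camera_model(n); print(n,m)
s=robot.observe(); print(s['time'],s['tool_pos'],s['tool_rot'],s['opening'])
E
```

```text
top {'fx': 462.78865626850666, 'fy': 462.78865626850666, 'cx': 286.11458358756266, 'cy': 221.88404618386926, 'R': array([[-0.01928778, -0.99978349,  0.00780791],
       [-0.99462099,  0.01839211, -0.10193531],
       [ 0.10176964, -0.00973202, -0.99476039]]), 't': array([-0.01247171,  0.47975409,  1.33064017])}
scene {'fx': 407.08294799003835, 'fy': 407.08294799003835, 'cx': 278.41759559651416, 'cy': 207.64084194359643, 'R': array([[ 0.67594613,  0.73692847, -0.00576722],
       [ 0.40321671, -0.37637755, -0.83412003],
       [-0.61685745,  0.56149477, -0.55155282]]), 't': array([-0.30088752, -0.15231337,  1.46568444])}
0.1 [ 0.18528047 -0.4908371   0.22612048] [-3.14025491e+00 -1.88842923e-04  3.60830281e-01] 0.0915320162217304
```

View pics/top0.png

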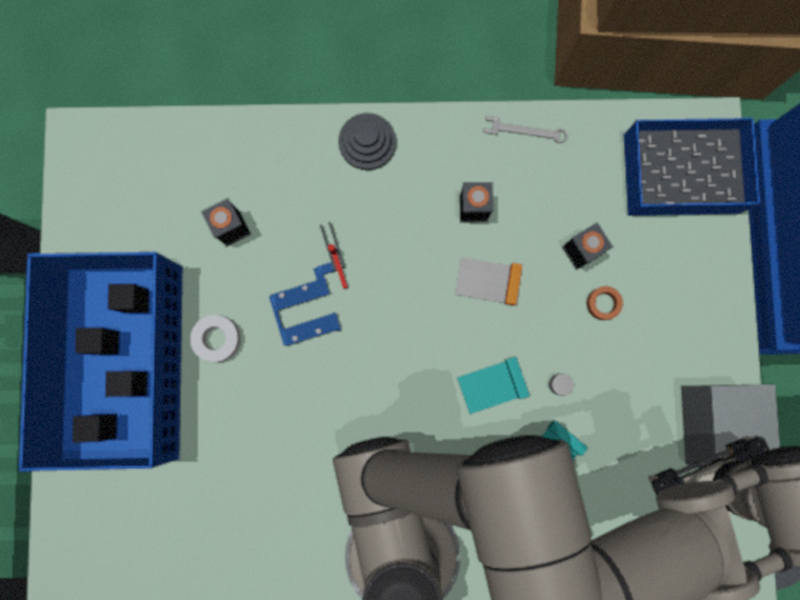

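View pics/scene0.png

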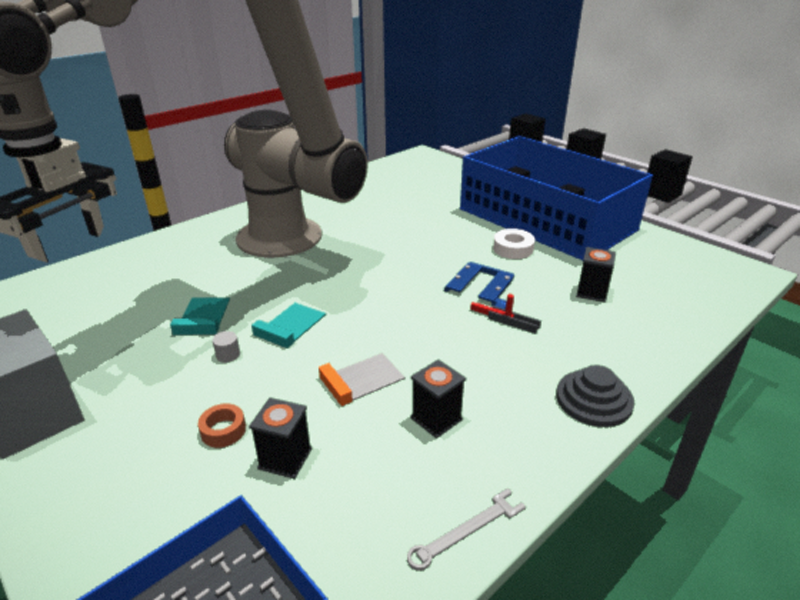

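The top view shows three candidates: the orange-bar scraper at (490,282), a turquoise look-alike at (493,385), and another turquoise one at (565,437). The copper ring at (605,303) is orange too, but it's a ring. I choose (490,282), which has the orange bar and steel blade. The dock is at (310,310) with its mouth facing right, and the red keeper is at (338,268). Next is a close crop.

```bash
cat > h.py <<'E'
import numpy as np, cv2
from cell import robot
def ray(cam,u,v,z):
    "world point at height z seen at raw pixel u,v"
    m=cam if isinstance(cam,dict) else robot.camera_model(cam)
    d=m['R'].T@np.array([(u-m['cx'])/m['fx'],(v-m['cy'])/m['fy'],1]); c=-m['R'].T@m['t']
    return c+d*(z-c[2])/d[2]
E
python3 - <<'E'
import cv2
im=cv2.imread("pics/top0_raw.png")
c=im[145:255,180:380]; cv2.imwrite("pics/crop0.png",cv2.resize(c,None,fx=4,fy=4,interpolation=cv2.INTER_CUBIC))
E
```

```text
(no output)
```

View pics/crop0.png

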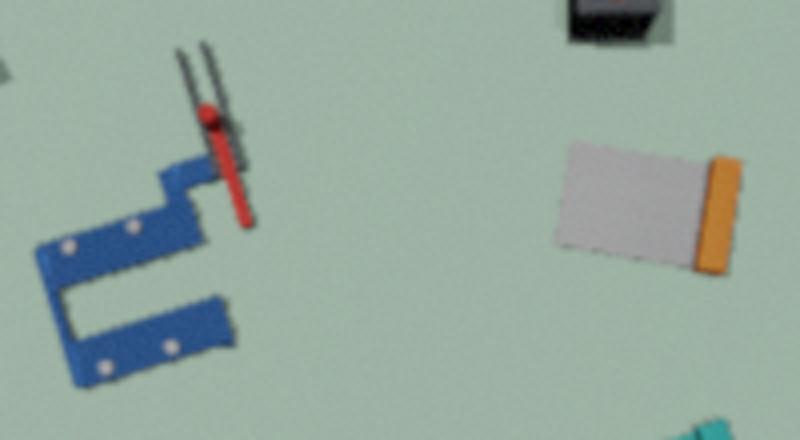

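The crop confirms the orange bar on a steel blade: bar corners (715,157), (742,160), (727,273), (696,270), blade front corners (570,143), (557,245). The dock's mouth inner corners are (206,242) and (220,297), the keeper post is at (208,115), and the keeper's inner end is at (249,226).

Run:
```python
from h import *
def P(x,y,z): return ray('top',(x+.5)/4-.5+180,(y+.5)/4-.5+145,z)
def show(n,p): print(n,np.round(p*1000,1))
sc=[P(*a,.026) for a in[(715,157),(742,160),(727,273),(696,270)]]
b=[P(*a,.004) for a in[(570,143),(557,245)]]
c=np.mean(sc,0); f=np.mean(b,0); show('bar c',c); show('blade front',f); d=(f-c)[:2]; print(np.linalg.norm(d),'yaw',np.arctan2(d[1],d[0]))
e=(sc[0]+sc[1])/2-(sc[2]+sc[3])/2; print('bar len',np.linalg.norm(e),'yaw from bar',np.arctan2(e[1],e[0])+np.pi/2)
k=[P(206,242,.015),P(220,297,.015)]; m=np.mean(k,0); bk=np.mean([P(63,292,.015),P(78,340,.015)],0)
show('mouth',m); d=(bk-m)[:2]; print('dock yaw',np.arctan2(d[1],d[0]),np.linalg.norm(d))
for u,v in(((134,227),(68,246)),((172,347),(105,368))):
    q=P(*v,.015)-P(*u,.015); print('screw yaw',np.arctan2(q[1],q[0]))
e=P(235,343,.015)-P(82,388,.015);print('edge yaw',np.arctan2(-e[1],-e[0]),np.linalg.norm(e))
e=P(37,248,.015)-P(82,388,.015);print('back yaw',np.arctan2(e[1],e[0])+np.pi/2,np.linalg.norm(e))
show('post',P(208,115,.062)); show('kend',P(249,226,.018)); e=P(208,115,.062)-P(249,226,.018); print('keeper yaw',np.arctan2(e[1],e[0])+np.pi/2)
show('motor?',ray('top',477*.7,197*.7,.093)); show('motor l',ray('top',222*.7,218*.7,.093)); show('m r',ray('top',592*.7,242*.7,.093))
```

```text
bar c [ 545.  -239.3   26. ]
blade front [ 566.3 -126.3    4. ]
0.1149263977145983 yaw 1.3844260536994064
bar len 0.08520507188026698 yaw from bar 1.3877363533160856
mouth [512.7 135.   15. ]
dock yaw 1.8714696379634086 0.1099481855742649
screw yaw 1.837060674934742
screw yaw 1.8582772877285811
edge yaw 1.840123908046328 0.11653535328270395
back yaw 1.8789437206431607 0.1092767756614509
post [618.7 132.8  62. ]
kend [544.2 107.9  18. ]
keeper yaw 1.89324649337799
motor? [ 709.2 -160.9   93. ]
motor l [675.4 343.5  93. ]
m r [ 614.4 -385.3   93. ]
```

Request:
arm_command(
  moves=[
    [[0.0313, -0.0215, 0.0013], [0, 0, 0], 0.06],
    [[0.0626, -0.043, 0.0026], [0, 0, 0], 0.06],
    [[0.0939, -0.0646, 0.0039], [0, 0, 0], 0.06],
    [[0.1252, -0.0861, 0.0052], [0, 0, 0], 0.06],
    [[0.1565, -0.1077, 0.0065], [0, 0, 0], 0.06],
  ],
)

```text
time: 0.6
tool_pos: [0.2943, -0.3337, 0.2199]
tool_rot: [-3.141, 0.0, 0.36]
contact_force: [0.6, 0.1, 0.9]
opening: 0.0607
grip_force: 0.0
```

Request:
arm_command(
  moves=[
    [[0.0313, -0.0215, 0.0013], [0, 0, 0], 0.06],
    [[0.0626, -0.043, 0.0026], [0, 0, 0], 0.06],
    [[0.0939, -0.0646, 0.0039], [0, 0, 0], 0.06],
    [[0.1252, -0.0861, 0.0052], [0, 0, 0], 0.06],
    [[0.1565, -0.1077, 0.0065], [0, 0, 0], 0.06],
  ],
)

```text
time: 1.1
tool_pos: [0.4027, -0.1777, 0.2135]
tool_rot: [-3.141, 0.0, 0.361]
contact_force: [0.2, -0.0, 0.1]
opening: 0.0598
grip_force: 0.0
```

Request:
arm_command(
  moves=[
    [[0.0313, -0.0215, 0.0013], [0, 0, 0], 0.06],
    [[0.0626, -0.043, 0.0026], [0, 0, 0], 0.06],
    [[0.0939, -0.0646, 0.0039], [0, 0, 0], 0.06],
    [[0.1252, -0.0861, 0.0052], [0, 0, 0], 0.06],
    [[0.1565, -0.1077, 0.0065], [0, 0, 0], 0.06],
  ],
)

```text
time: 1.6
tool_pos: [0.5111, -0.0217, 0.2069]
tool_rot: [-3.141, 0.001, 0.361]
contact_force: [-0.7, -1.2, -0.7]
opening: 0.0597
grip_force: 0.0
```

Request:
arm_command(
  moves=[
    [[0.0313, -0.0215, 0.0013], [0, 0, 0], 0.06],
    [[0.0626, -0.043, 0.0026], [0, 0, 0], 0.06],
    [[0.0939, -0.0646, 0.0039], [0, 0, 0], 0.06],
    [[0.1252, -0.0861, 0.0052], [0, 0, 0], 0.06],
    [[0.1565, -0.1077, 0.0065], [0, 0, 0], 0.06],
  ],
)

```text
time: 2.1
tool_pos: [0.6194, 0.1342, 0.2001]
tool_rot: [-3.142, 0.001, 0.361]
contact_force: [0.4, -0.6, 0.6]
opening: 0.0601
grip_force: 0.0
```

Request:
arm_command(
  moves=[
    [[0, 0, 0], [0, 0, -0.1], 0.06],
    [[0, 0, 0], [0, 0, -0.2], 0.06],
    [[0, 0, 0], [0, 0, -0.3], 0.06],
    [[0, 0, 0], [0, 0, -0.4], 0.06],
    [[0, 0, 0], [0, 0, -0.5], 0.06],
  ],
)

```text
time: 2.6
tool_pos: [0.6187, 0.1329, 0.2]
tool_rot: [-3.141, 0.001, 0.865]
contact_force: [0.3, -0.2, -0.1]
opening: 0.06
grip_force: 0.0
```

Request:
arm_command(
  moves=[
    [[0, 0, 0], [0, 0, -0.1], 0.06],
    [[0, 0, 0], [0, 0, -0.2], 0.06],
    [[0, 0, 0], [0, 0, -0.3], 0.06],
    [[0, 0, 0], [0, 0, -0.4], 0.06],
    [[0, 0, 0], [0, 0, -0.5], 0.06],
  ],
)

```text
time: 3.1
tool_pos: [0.6187, 0.1328, 0.2001]
tool_rot: [-3.14, 0.0, 1.365]
contact_force: [0.4, -0.2, -0.3]
opening: 0.06
grip_force: 0.0
```

Request:
arm_command(
  moves=[
    [[0, 0, 0], [0, 0, -0.1], 0.06],
    [[0, 0, 0], [0, 0, -0.2], 0.06],
    [[0, 0, 0], [0, 0, -0.3], 0.06],
    [[0, 0, 0], [0, 0, -0.4], 0.06],
    [[0, 0, 0], [0, 0, -0.5], 0.06],
  ],
)

```text
time: 3.6
tool_pos: [0.6187, 0.1328, 0.2001]
tool_rot: [-3.14, -0.0, 1.865]
contact_force: [0.2, -0.1, -0.5]
opening: 0.0601
grip_force: 0.0
```

Precise. Now a wrist look.

Run:
```python
from h import *
import pickle
m=robot.camera_model('wrist'); im=robot.read_camera('wrist'); pickle.dump(m,open('w1.pkl','wb'))
cv2.imwrite("pics/w1.png",cv2.resize(im[...,::-1],(800,600),interpolation=cv2.INTER_CUBIC))
```

```text
(no output)
```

View pics/w1.png

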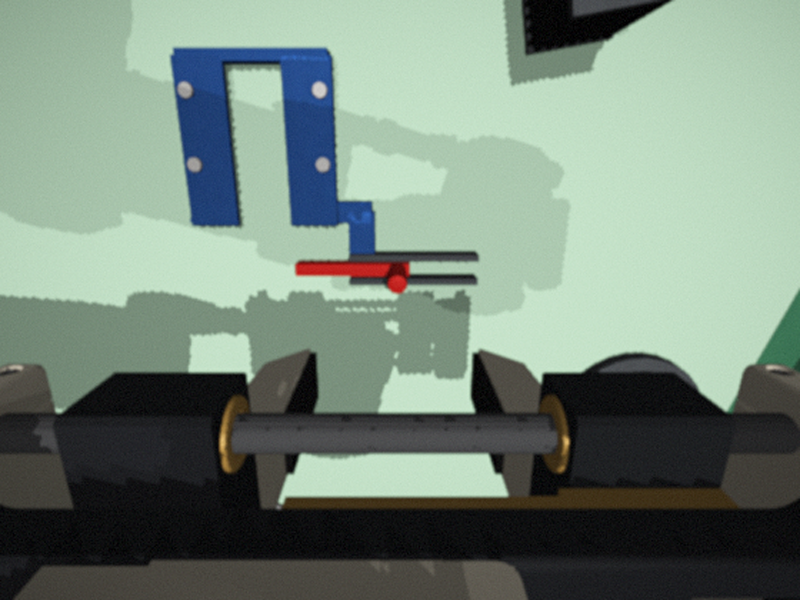

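The wrist view shows the dock straight on: mouth inner corners (240,224) and (292,224), screws at (185,90), (319,90), (194,164) and (322,164). The keeper's inner end is at (296,268) and the post top at (397,284).

Run:
```python
from h import *
import pickle
m=pickle.load(open('w1.pkl','rb'))
P=lambda x,y,z: ray(m,(x+.5)*.7-.5,(y+.5)*.7-.5,z)
a,b=P(240,224,.015),P(292,224,.015); print('inner',a*1e3,b*1e3,np.linalg.norm(a-b)); mo=(a+b)/2
s=[P(*q,.015) for q in[(194,164),(185,90),(322,164),(319,90)]]
for i in(0,2):
    q=s[i+1]-s[i]; print('screw yaw',np.arctan2(q[1],q[0]))
q=(s[0]+s[1]-s[2]-s[3])/2; print('cross yaw',np.arctan2(q[1],q[0])-np.pi/2)
q=a-b; print('mouth yaw',np.arctan2(q[1],q[0])-np.pi/2)
sm=np.mean(s,0); q=sm-mo; print('axis yaw',np.arctan2(q[1],q[0]))
print('mouth',mo*1e3)
e,p=P(296,268,.018),P(397,284,.062); print('kend',e*1e3,'post',p*1e3)
q=e-p; print('k yaw',np.arctan2(q[1],q[0])-np.pi/2,np.linalg.norm(q[:2]))
y=1.86;X=np.array([np.cos(y),np.sin(y)]);Y=np.array([-X[1],X[0]])
print('mouth from post',p[:2]+.034*X+.098*Y,'from kend',e[:2]+.034*X+.018*Y)
```

```text
inner [496.18671314 131.08920339  15.        ] [534.22952661 142.67164007  15.        ] 0.0397669271714888
screw yaw 1.86198854334265
screw yaw 1.8613032536583187
cross yaw -4.417068664576472
mouth yaw -4.416847365972105
axis yaw 1.8965647992340868
mouth [515.20811987 136.88042173  15.        ]
kend [545.51095406 110.82321323  18.        ] post [620.96226083 132.73515701  62.        ]
k yaw -4.429751819773091 0.0785686513344347
mouth from post [0.51733565 0.13737465] from kend [0.51856204 0.13827783]
```

Dock yaw is 1.865, the mouth is at (516,137) mm and the post at (620,133). I'll descend and grasp the post.

Request:
arm_command(
  moves=[
    [[0, 0.001, 0.034], [0, 0, 0], 0.06],
    [[0, 0.002, 0.068], [0, 0, 0], 0.06],
    [[0, 0.002, 0.102], [0, 0, 0], 0.06],
    [[0, 0.002, 0.136], [0, 0, 0], 0.06],
    [[0, 0.002, 0.17], [0, 0, 0], 0.06],
  ],
)

```text
time: 4.15
tool_pos: [0.6206, 0.1334, 0.0291]
tool_rot: [-3.141, 0.0, 1.859]
contact_force: [-0.1, -0.2, 0.0]
opening: 0.0598
grip_force: 0.0
```

Request:
arm_command(
  moves=[
    [[0, 0, 0], [0, 0, 0], 0.0],
    [[0, 0, 0], [0, 0, 0], 0.0],
    [[0, 0, 0], [0, 0, 0], 0.0],
    [[0, 0, 0], [0, 0, 0], 0.0],
    [[0, 0, 0], [0, 0, 0], 0.0],
  ],
  squeeze=15,
)

```text
time: 4.65
tool_pos: [0.6218, 0.1335, 0.0324]
tool_rot: [3.139, 0.001, 1.861]
contact_force: [0.1, 0.7, -0.6]
opening: 0.0244
grip_force: 0.0
```

Request:
arm_command(
  moves=[
    [[0, 0, 0], [0, 0, 0], 0.0],
    [[0, 0, 0], [0, 0, 0], 0.0],
    [[0, 0, 0], [0, 0, 0], 0.0],
    [[0, 0, 0], [0, 0, 0], 0.0],
    [[0, 0, 0], [0, 0, 0], 0.0],
  ],
)

```text
time: 5.15
tool_pos: [0.6211, 0.1334, 0.0314]
tool_rot: [3.141, 0.0, 1.861]
contact_force: [-1.6, -1.6, 5.2]
opening: 0.0132
grip_force: 15.0
```

Request:
arm_command(
  moves=[
    [[0, 0.006, 0], [0, 0, 0], 0.0],
    [[0, 0.012, 0], [0, 0, 0], 0.0],
    [[0, 0.018, 0], [0, 0, 0], 0.0],
    [[0, 0.024, 0], [0, 0, 0], 0.0],
    [[0, 0.03, 0], [0, 0, 0], 0.0],
  ],
)

```text
time: 5.65
tool_pos: [0.65, 0.1421, 0.0314]
tool_rot: [3.141, 0.0, 1.861]
contact_force: [-1.5, -0.0, 4.8]
opening: 0.0136
grip_force: 15.0
```

Gripped and following. On to fully open (about 18 mm more), creeping against the stop.

Request:
arm_command(
  moves=[
    [[0, 0.005, 0], [0, 0, 0], 0.0],
    [[0, 0.01, 0], [0, 0, 0], 0.0],
    [[0, 0.014, 0], [0, 0, 0], 0.0],
    [[0, 0.016, 0], [0, 0, 0], 0.0],
    [[0, 0.018, 0], [0, 0, 0], 0.0],
  ],
)

```text
time: 6.15
tool_pos: [0.6633, 0.1462, 0.0311]
tool_rot: [-3.133, -0.0, 1.861]
contact_force: [-19.0, -6.3, 17.1]
opening: 0.0138
grip_force: 15.0
```

Request:
arm_command(
  moves=[
    [[0, 0, 0], [0, 0, 0], 0.03],
    [[0, 0, 0], [0, 0, 0], 0.03],
    [[0, 0, 0], [0, 0, 0], 0.03],
    [[0, 0, 0], [0, 0, 0], 0.03],
    [[0, 0, -0.03], [0, 0, 0], 0.03],
  ],
)

```text
time: 6.65
tool_pos: [0.6641, 0.1468, 0.0563]
tool_rot: [-3.133, -0.002, 1.861]
contact_force: [-0.1, 0.4, -0.8]
opening: 0.0301
grip_force: 0.0
```

Request:
arm_command(
  moves=[
    [[0, 0, -0.03], [0, 0, 0], 0.06],
    [[0, 0, -0.06], [0, 0, 0], 0.06],
    [[0, 0, -0.09], [0, 0, 0], 0.06],
    [[0, 0, -0.12], [0, 0, 0], 0.06],
    [[0, 0, -0.14], [0, 0, 0], 0.06],
  ],
)

```text
time: 7.15
tool_pos: [0.6676, 0.1473, 0.2033]
tool_rot: [3.138, 0.001, 1.861]
contact_force: [-0.1, -0.3, 0.0]
opening: 0.0595
grip_force: 0.0
```

Request:
arm_command(
  moves=[
    [[-0.0314, -0.0284, 0], [0, 0, 0], 0.06],
    [[-0.0628, -0.0568, 0], [0, 0, 0], 0.06],
    [[-0.0942, -0.0853, 0], [0, 0, 0], 0.06],
    [[-0.1256, -0.1137, 0], [0, 0, 0], 0.06],
    [[-0.157, -0.1421, 0], [0, 0, 0], 0.06],
  ],
)

```text
time: 7.65
tool_pos: [0.5748, -0.0452, 0.2007]
tool_rot: [3.141, 0.0, 1.861]
contact_force: [-0.4, -0.2, -0.6]
opening: 0.0599
grip_force: 0.0
```

Request:
arm_command(
  moves=[
    [[-0.0314, -0.0284, 0], [0, 0, 0], 0.06],
    [[-0.0628, -0.0568, 0], [0, 0, 0], 0.06],
    [[-0.0942, -0.0853, 0], [0, 0, 0], 0.06],
    [[-0.1256, -0.1137, 0], [0, 0, 0], 0.06],
    [[-0.157, -0.1421, 0], [0, 0, 0], 0.06],
  ],
)

```text
time: 8.15
tool_pos: [0.4836, -0.2365, 0.2009]
tool_rot: [3.141, 0.001, 1.861]
contact_force: [1.4, -0.5, -0.4]
opening: 0.0603
grip_force: 0.0
```

Request:
arm_command(
  moves=[
    [[0, 0, 0], [0, 0, 0.1364], 0.06],
    [[0, 0, 0], [0, 0, 0.2728], 0.06],
    [[0, 0, 0], [0, 0, 0.4092], 0.06],
    [[0, 0, 0], [0, 0, 0.5456], 0.06],
    [[0, 0, 0], [0, 0, 0.682], 0.06],
  ],
)

```text
time: 8.65
tool_pos: [0.4844, -0.2351, 0.2007]
tool_rot: [3.141, 0.0, 1.173]
contact_force: [0.9, 0.4, -0.6]
opening: 0.0603
grip_force: 0.0
```

Request:
arm_command(
  moves=[
    [[0, 0, 0], [0, 0, 0.1364], 0.06],
    [[0, 0, 0], [0, 0, 0.2728], 0.06],
    [[0, 0, 0], [0, 0, 0.4092], 0.06],
    [[0, 0, 0], [0, 0, 0.5456], 0.06],
    [[0, 0, 0], [0, 0, 0.682], 0.06],
  ],
)

```text
time: 9.15
tool_pos: [0.4845, -0.235, 0.2007]
tool_rot: [3.141, -0.0, 0.491]
contact_force: [0.5, -0.5, 0.4]
opening: 0.0599
grip_force: 0.0
```

Request:
arm_command(
  moves=[
    [[0, 0, 0], [0, 0, 0.1364], 0.06],
    [[0, 0, 0], [0, 0, 0.2728], 0.06],
    [[0, 0, 0], [0, 0, 0.4092], 0.06],
    [[0, 0, 0], [0, 0, 0.5456], 0.06],
    [[0, 0, 0], [0, 0, 0.682], 0.06],
  ],
)

```text
time: 9.65
tool_pos: [0.4845, -0.2351, 0.2007]
tool_rot: [3.141, -0.0, -0.191]
contact_force: [-0.0, 0.1, -0.0]
opening: 0.0602
grip_force: 0.0
```

Run:
```python
from h import *
import pickle
m=robot.camera_model('wrist'); im=robot.read_camera('wrist'); pickle.dump(m,open('w2.pkl','wb'))
cv2.imwrite("pics/w2.png",cv2.resize(im[...,::-1],(800,600),interpolation=cv2.INTER_CUBIC))
t=robot.read_camera('top'); cv2.imwrite("pics/top2_raw.png",t[...,::-1])
```

```text
(no output)
```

View pics/w2.png

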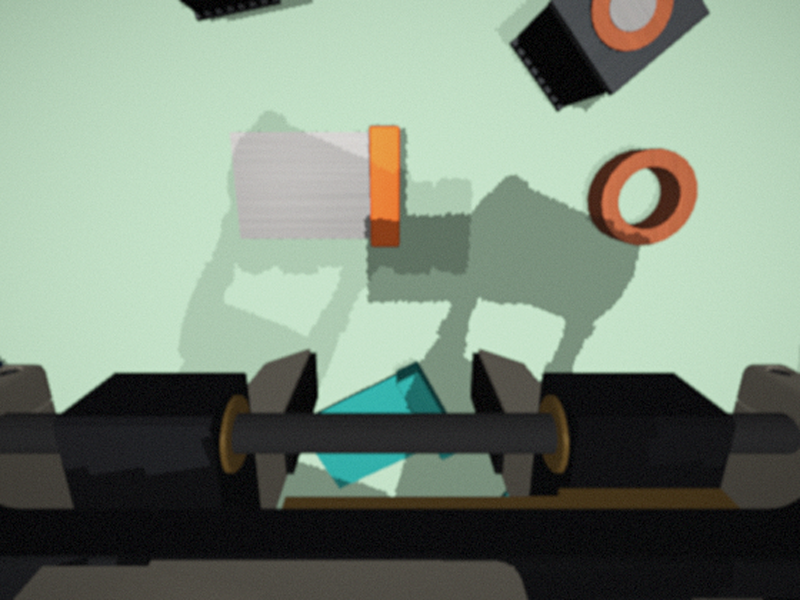

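The scraper's bar top corners in this view are (369,125), (401,126), (400,246) and (370,246). The dark end of the bar is shadow. Blade front corners are (231,132) and (240,238).

Run:
```python
from h import *
import pickle
m=pickle.load(open('w2.pkl','rb'))
P=lambda x,y,z: ray(m,(x+.5)*.7-.5,(y+.5)*.7-.5,z)
s=[P(*q,.026) for q in[(369,125),(401,126),(400,246),(370,246)]]; c=np.mean(s,0)
f=np.mean([P(231,132,.004),P(240,238,.004)],0)
print('bar',c*1e3,'front',f*1e3); q=f-c; print(np.linalg.norm(q[:2]),np.arctan2(q[1],q[0]))
q=(s[0]+s[1]-s[2]-s[3])/2; print(np.linalg.norm(q),np.arctan2(q[1],q[0])+np.pi/2)
y=-.191; d=c[:2]-np.array([.4845,-.2351]); print('tool x,y shift',d@[np.cos(y),np.sin(y)],d@[np.sin(y),-np.cos(y)])
```

```text
bar [ 546.21310126 -240.4909307    26.        ] front [ 567.77385771 -126.87621742    4.        ]
0.11564241995182951 1.383255591657694
0.08469112081667242 1.375335529223737
tool x,y shift 0.0616142600495278 -0.006422768792912883
```

Request:
arm_command(
  moves=[
    [[0.02, -0.002, 0.02], [0, 0, 0], 0.06],
    [[0.04, -0.004, 0.05], [0, 0, 0], 0.06],
    [[0.0615, -0.0065, 0.08], [0, 0, 0], 0.06],
    [[0.0615, -0.0065, 0.115], [0, 0, 0], 0.06],
    [[0.0615, -0.0065, 0.15], [0, 0, 0], 0.06],
  ],
)

```text
time: 10.25
tool_pos: [0.5466, -0.2399, 0.0493]
tool_rot: [3.141, -0.001, -0.18]
contact_force: [0.3, 0.4, -0.9]
opening: 0.0598
grip_force: 0.0
```

Request:
arm_command(
  moves=[
    [[0, 0, 0.015], [0, 0, 0], 0.05],
    [[0, 0, 0.026], [0, 0, 0], 0.05],
    [[0, 0, 0.034], [0, 0, 0], 0.05],
    [[0, 0, 0.04], [0, 0, 0], 0.05],
    [[0, 0, 0.041], [0, 0, 0], 0.05],
  ],
)

```text
time: 10.75
tool_pos: [0.5461, -0.2401, 0.0098]
tool_rot: [3.141, -0.0, -0.185]
contact_force: [-1.1, -0.2, 0.4]
opening: 0.0501
grip_force: 0.0
```

Request:
arm_command(
  moves=[
    [[0, 0, 0], [0, 0, 0], 0.0],
    [[0, 0, 0], [0, 0, 0], 0.0],
    [[0, 0, 0], [0, 0, 0], 0.0],
    [[0, 0, 0], [0, 0, 0], 0.0],
    [[0, 0, 0], [0, 0, 0], 0.0],
  ],
  squeeze=40,
)

```text
time: 11.25
tool_pos: [0.5462, -0.2401, 0.0102]
tool_rot: [3.141, -0.001, -0.185]
contact_force: [0.3, -0.4, 2.5]
opening: 0.0214
grip_force: 40.0
```

Request:
arm_command(
  moves=[
    [[0, 0, 0], [0, 0, 0], 0.0],
    [[0, 0, 0], [0, 0, 0], 0.0],
    [[0, 0, 0], [0, 0, 0], 0.0],
    [[0, 0, 0], [0, 0, 0], 0.0],
    [[0, 0, 0], [0, 0, 0], 0.0],
  ],
)

```text
time: 11.75
tool_pos: [0.5462, -0.24, 0.0101]
tool_rot: [3.141, -0.001, -0.185]
contact_force: [-0.3, 0.4, 4.8]
opening: 0.0219
grip_force: 40.0
```

Gripped at 22 mm as expected. Lift slightly, turn to the dock's yaw, move in front of the mouth.

Request:
arm_command(
  moves=[
    [[0, 0, -0.004], [0, 0, 0], 0.0],
    [[0, 0, -0.004], [0, 0, -0.12], 0.0],
    [[0, 0, -0.004], [0, 0, -0.24], 0.0],
    [[0, 0, -0.004], [0, 0, -0.36], 0.0],
    [[0, 0, -0.004], [0, 0, -0.479], 0.0],
  ],
)

```text
time: 12.25
tool_pos: [0.5452, -0.2396, 0.0127]
tool_rot: [-3.14, 0.002, 0.299]
contact_force: [-0.0, -0.3, -4.6]
opening: 0.0217
grip_force: 40.0
```

Request:
arm_command(
  moves=[
    [[0.008, -0.0234, 0], [0, 0, 0], 0.0],
    [[0.0161, -0.0468, 0], [0, 0, 0], 0.0],
    [[0.0241, -0.0702, 0], [0, 0, 0], 0.0],
    [[0.0322, -0.0936, 0], [0, 0, 0], 0.0],
    [[0.0402, -0.117, 0], [0, 0, 0], 0.0],
  ],
)

```text
time: 12.75
tool_pos: [0.5498, -0.1152, 0.0128]
tool_rot: [-3.141, 0.002, 0.294]
contact_force: [0.1, -0.6, -4.8]
opening: 0.022
grip_force: 40.0
```

Request:
arm_command(
  moves=[
    [[0.008, -0.0234, 0], [0, 0, 0], 0.0],
    [[0.0161, -0.0468, 0], [0, 0, 0], 0.0],
    [[0.0241, -0.0702, 0], [0, 0, 0], 0.0],
    [[0.0322, -0.0936, 0], [0, 0, 0], 0.0],
    [[0.0402, -0.117, 0], [0, 0, 0], 0.0],
  ],
)

```text
time: 13.25
tool_pos: [0.5543, 0.0083, 0.0129]
tool_rot: [-3.141, 0.002, 0.294]
contact_force: [0.1, -0.2, -4.5]
opening: 0.0213
grip_force: 40.0
```

Run:
```python
from h import *
import pickle
s=robot.observe(); print(s['tool_pos'],s['tool_rot'],s['opening'])
t=robot.read_camera('top'); cv2.imwrite("pics/top3.png",cv2.resize(t[130:260,150:350,::-1],None,fx=4,fy=4,interpolation=cv2.INTER_CUBIC))
m=robot.camera_model('wrist'); im=robot.read_camera('wrist'); pickle.dump(m,open('w3.pkl','wb'))
cv2.imwrite("pics/w3.png",cv2.resize(im[...,::-1],(800,600),interpolation=cv2.INTER_CUBIC))
```

```text
[0.5543376  0.00830112 0.01285435] [-3.14104667e+00  1.96822114e-03  2.94054710e-01] 0.021296928389575538
```

View pics/top3.png

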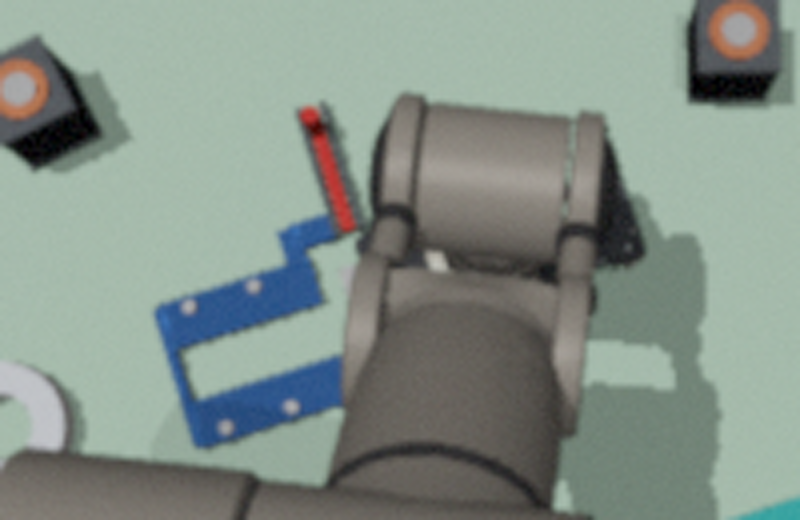

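The keeper is fully open, at (330,170) in the crop, but the arm hides the blade. I'll check the wrist view.

View pics/w3.png

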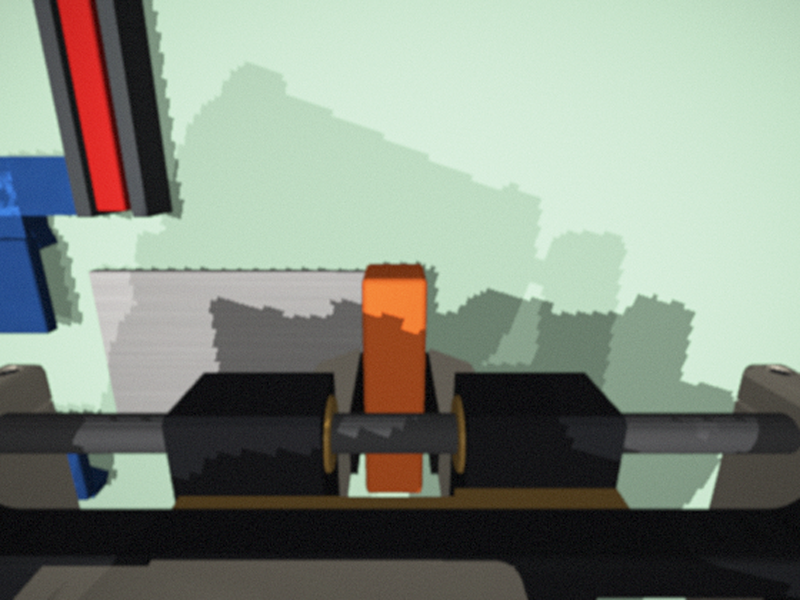

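The blade's far edge runs from (91,270) to (362,270), the far bar edge from (364,279) to (426,279), and the near bar end is around (367..421,490). The dock's -y lip mouth inner corner is at (53,330).

Run:
```python
from h import *
import pickle
m=pickle.load(open('w3.pkl','rb'))
P=lambda x,y,z: ray(m,(x+.5)*.7-.5,(y+.5)*.7-.5,z)
yw=1.865;X=np.array([np.cos(yw),np.sin(yw)]);Y=np.array([-X[1],X[0]]);O=np.array([.516,.1373])
D=lambda p:np.round(1e3*np.array([(p[:2]-O)@X,(p[:2]-O)@Y]),1)
c=-m['R'].T@m['t']; print('cam',D(c),c[2])
print('blade',D(P(91,270,.007)),D(P(362,270,.007)))
print('bar far top',D(P(364,279,.029)),D(P(426,279,.029)),'far bottom',D(P(366,265,.003)),'near',D(P(367,490,.029)),D(P(421,490,.029)))
print('lip inner corner',D(P(53,330,.015)),'keeper end',D(P(112,210,.018)))
print('tcp',D(np.array([.5543,.0083])))
```

```text
cam [-131.5  -79.9] 0.17027566058352478
blade [-17.2 -40.4] [-119.2  -40.8]
bar far top [-121.5  -43. ] [-141.8  -43.1] far bottom [-120.5  -41.8] near [-121.2   40.2] [-141.8   40.1]
lip inner corner [ -4.1 -19.3] keeper end [-36.1 -63.9]
tcp [-134.6    0.8]
```

The scraper is centred to about 1 mm. Lower it and insert slowly.

Request:
arm_command(
  moves=[
    [[-0.0005, 0, 0.001], [0, 0, 0], 0.0],
    [[-0.0007, -0.005, 0.0015], [0, 0, 0], 0.0],
    [[-0.0007, -0.013, 0.0015], [0, 0, 0], 0.0],
    [[-0.0007, -0.021, 0.0015], [0, 0, 0], 0.0],
    [[-0.0007, -0.03, 0.0015], [0, 0, 0], 0.0],
  ],
)

```text
time: 13.85
tool_pos: [0.5455, 0.0361, 0.0122]
tool_rot: [3.142, 0.0, 0.293]
contact_force: [-1.1, -0.4, -4.7]
opening: 0.0215
grip_force: 40.0
```

Request:
arm_command(
  moves=[
    [[0, -0.008, 0], [0, 0, 0], 0.0],
    [[0, -0.016, 0], [0, 0, 0], 0.0],
    [[0, -0.024, 0], [0, 0, 0], 0.0],
    [[0, -0.032, 0], [0, 0, 0], 0.0],
    [[0, -0.04, 0], [0, 0, 0], 0.0],
  ],
)

```text
time: 14.35
tool_pos: [0.5341, 0.0748, 0.0122]
tool_rot: [3.141, -0.0, 0.294]
contact_force: [0.4, -0.2, -4.6]
opening: 0.0218
grip_force: 40.0
```

Request:
arm_command(
  moves=[
    [[0, -0.008, 0], [0, 0, 0], 0.0],
    [[0, -0.016, 0], [0, 0, 0], 0.0],
    [[0, -0.024, 0], [0, 0, 0], 0.0],
    [[0, -0.032, 0], [0, 0, 0], 0.0],
    [[0, -0.04, 0], [0, 0, 0], 0.0],
  ],
)

```text
time: 14.85
tool_pos: [0.5225, 0.113, 0.0122]
tool_rot: [3.141, -0.0, 0.294]
contact_force: [-0.2, -0.0, -5.9]
opening: 0.0218
grip_force: 40.0
```

Request:
arm_command(
  moves=[
    [[0, -0.002, 0], [0, 0, 0], 0.0],
    [[0, -0.004, 0], [0, 0, 0], 0.0],
    [[0, -0.006, 0], [0, 0, 0], 0.0],
    [[0, -0.008, 0], [0, 0, 0], 0.0],
    [[0, -0.009, 0], [0, 0, 0], 0.0],
  ],
)

```text
time: 15.35
tool_pos: [0.5201, 0.121, 0.0122]
tool_rot: [3.142, -0.0, 0.294]
contact_force: [-0.7, 0.2, -5.1]
opening: 0.0216
grip_force: 40.0
```

Request:
arm_command(
  moves=[
    [[0, -0.001, 0], [0, 0, 0], 0.0],
    [[0, -0.002, 0], [0, 0, 0], 0.0],
    [[0, -0.003, 0], [0, 0, 0], 0.0],
    [[0, -0.003, 0], [0, 0, 0], 0.0],
    [[0, -0.003, 0], [0, 0, 0], 0.0],
  ],
)

```text
time: 15.85
tool_pos: [0.5192, 0.1239, 0.0122]
tool_rot: [3.141, 0.0, 0.294]
contact_force: [0.1, 0.7, -5.1]
opening: 0.022
grip_force: 40.0
```

Request:
arm_command(
  moves=[
    [[0, -0.001, 0], [0, 0, 0], 0.0],
    [[0, -0.002, 0], [0, 0, 0], 0.0],
    [[0, -0.002, 0], [0, 0, 0], 0.0],
    [[0, -0.002, 0], [0, 0, 0], 0.0],
    [[0, -0.002, 0], [0, 0, 0], 0.0],
  ],
)

```text
time: 16.35
tool_pos: [0.5187, 0.1254, 0.0122]
tool_rot: [3.141, -0.0, 0.294]
contact_force: [0.6, -3.7, -4.3]
opening: 0.0213
grip_force: 40.0
```

Contact is beginning. Press 1 mm more to seat it, then lower to the bench.

Request:
arm_command(
  moves=[
    [[0, -0.0005, 0], [0, 0, 0], 0.0],
    [[0, -0.001, 0], [0, 0, 0], 0.0],
    [[0, -0.001, 0.0007], [0, 0, 0], 0.0],
    [[0, -0.001, 0.0015], [0, 0, 0], 0.0],
    [[0, -0.001, 0.002], [0, 0, 0], 0.0],
  ],
)

```text
time: 16.85
tool_pos: [0.5192, 0.1256, 0.0108]
tool_rot: [3.14, -0.001, 0.294]
contact_force: [1.1, -9.2, -0.0]
opening: 0.0216
grip_force: 40.0
```

Request:
arm_command(
  moves=[
    [[0, 0, 0], [0, 0, 0], 0.036],
    [[0, 0, 0], [0, 0, 0], 0.036],
    [[0, 0, 0], [0, 0, 0], 0.036],
    [[0, 0, 0], [0, 0, 0], 0.036],
    [[0, 0, -0.01], [0, 0, 0], 0.036],
  ],
)

```text
time: 17.35
tool_pos: [0.5174, 0.1269, 0.0196]
tool_rot: [-3.141, 0.002, 0.294]
contact_force: [0.1, -0.7, 0.3]
opening: 0.0358
grip_force: 0.0
```

Request:
arm_command(
  moves=[
    [[0, 0, -0.04], [0, 0, 0], 0.036],
    [[0, 0, -0.075], [0, 0, 0], 0.05],
    [[0, 0, -0.11], [0, 0, 0], 0.06],
    [[0, 0, -0.15], [0, 0, 0], 0.06],
    [[0, 0, -0.185], [0, 0, 0], 0.06],
  ],
)

```text
time: 17.85
tool_pos: [0.5182, 0.1269, 0.2081]
tool_rot: [3.141, -0.002, 0.294]
contact_force: [1.0, 0.1, 0.5]
opening: 0.0591
grip_force: 0.0
```

Request:
arm_command(
  moves=[
    [[0.029, 0.0047, 0], [0, 0, 0], 0.05],
    [[0.0579, 0.0094, 0], [0, 0, 0], 0.05],
    [[0.0869, 0.014, 0], [0, 0, 0], 0.05],
    [[0.1158, 0.0187, 0], [0, 0, 0], 0.05],
    [[0.1448, 0.0234, 0], [0, 0, 0], 0.05],
  ],
)

```text
time: 18.35
tool_pos: [0.6645, 0.1466, 0.2061]
tool_rot: [-3.142, -0.0, 0.294]
contact_force: [0.4, -0.5, 0.8]
opening: 0.05
grip_force: 0.0
```

Request:
arm_command(
  moves=[
    [[0, 0, 0], [0, 0, -0.1045], 0.05],
    [[0, 0, 0], [0, 0, -0.209], 0.05],
    [[0, 0, 0], [0, 0, -0.3135], 0.05],
    [[0, 0, 0], [0, 0, -0.418], 0.05],
    [[0, 0, 0], [0, 0, -0.5223], 0.05],
  ],
)

```text
time: 18.85
tool_pos: [0.6634, 0.1465, 0.2059]
tool_rot: [3.142, -0.0, 0.821]
contact_force: [-0.7, -0.6, 0.4]
opening: 0.0501
grip_force: 0.0
```

Request:
arm_command(
  moves=[
    [[0, 0, 0], [0, 0, -0.1045], 0.05],
    [[0, 0, 0], [0, 0, -0.209], 0.05],
    [[0, 0, 0], [0, 0, -0.3135], 0.05],
    [[0, 0, 0], [0, 0, -0.418], 0.05],
    [[0, 0, 0], [0, 0, -0.5223], 0.05],
  ],
)

```text
time: 19.35
tool_pos: [0.6634, 0.1464, 0.206]
tool_rot: [3.141, -0.0, 1.343]
contact_force: [0.6, 0.1, 0.2]
opening: 0.0505
grip_force: 0.0
```

Request:
arm_command(
  moves=[
    [[0, 0, 0], [0, 0, -0.1045], 0.05],
    [[0, 0, 0], [0, 0, -0.209], 0.05],
    [[0, 0, 0], [0, 0, -0.3135], 0.05],
    [[0, 0, 0], [0, 0, -0.418], 0.05],
    [[0, 0, 0], [0, 0, -0.5223], 0.05],
  ],
)

```text
time: 19.85
tool_pos: [0.6634, 0.1465, 0.206]
tool_rot: [3.141, -0.0, 1.865]
contact_force: [-0.9, 0.4, 0.7]
opening: 0.05
grip_force: 0.0
```

Run:
```python
from h import *
import pickle
m=robot.camera_model('wrist'); im=robot.read_camera('wrist'); pickle.dump(m,open('w4.pkl','wb'))
cv2.imwrite("pics/w4.png",cv2.resize(im[...,::-1],(800,600),interpolation=cv2.INTER_CUBIC))
```

```text
(no output)
```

View pics/w4.png

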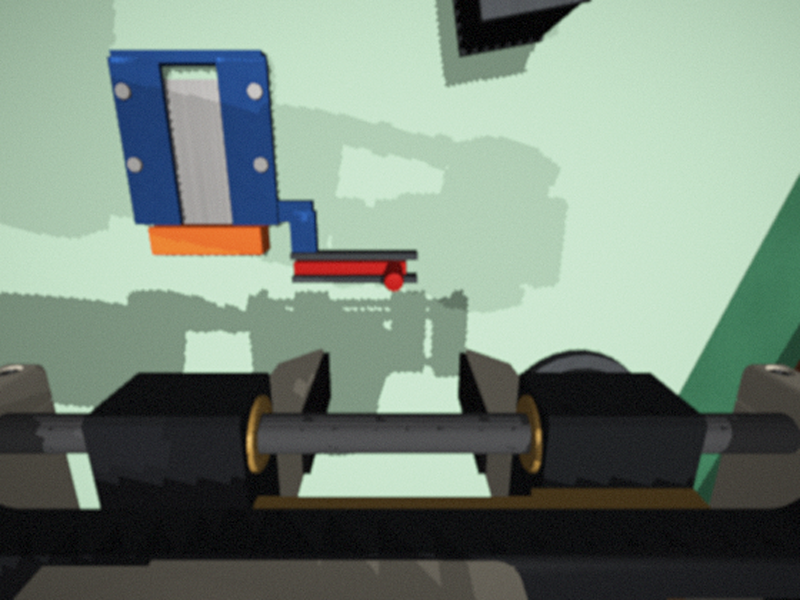

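The bar sits against the mouth (bar at (150–268, 227–255), mouth at y≈224), the blade is under the lips, and the keeper is open with its post at (394,282). Now grip the post and shut the keeper.

Request:
arm_command(
  moves=[
    [[0, 0, 0.035], [0, 0, 0], 0.05],
    [[0, 0, 0.07], [0, 0, 0], 0.05],
    [[0, 0, 0.105], [0, 0, 0], 0.05],
    [[0, 0, 0.14], [0, 0, 0], 0.05],
    [[0, 0, 0.175], [0, 0, 0], 0.05],
  ],
)

```text
time: 20.4
tool_pos: [0.6637, 0.1464, 0.0296]
tool_rot: [3.141, 0.0, 1.859]
contact_force: [0.1, -0.4, -0.7]
opening: 0.0504
grip_force: 0.0
```

Request:
arm_command(
  moves=[
    [[0, 0, 0], [0, 0, 0], 0.0],
    [[0, 0, 0], [0, 0, 0], 0.0],
    [[0, 0, 0], [0, 0, 0], 0.0],
    [[0, 0, 0], [0, 0, 0], 0.0],
    [[0, 0, 0], [0, 0, 0], 0.0],
  ],
  squeeze=15,
)

```text
time: 20.9
tool_pos: [0.6639, 0.1462, 0.032]
tool_rot: [3.141, 0.001, 1.861]
contact_force: [-12.0, -4.1, 10.4]
opening: 0.0147
grip_force: 6.6
```

Request:
arm_command(
  moves=[
    [[0, 0, 0], [0, 0, 0], 0.0],
    [[0, 0, 0], [0, 0, 0], 0.0],
    [[0, 0, 0], [0, 0, 0], 0.0],
    [[0, 0, 0], [0, 0, 0], 0.0],
    [[0, 0, 0], [0, 0, 0], 0.0],
  ],
)

```text
time: 21.4
tool_pos: [0.6633, 0.146, 0.032]
tool_rot: [-3.141, 0.0, 1.861]
contact_force: [-4.5, -0.5, 7.1]
opening: 0.0135
grip_force: 15.0
```

Request:
arm_command(
  moves=[
    [[0, -0.007, 0], [0, 0, 0], 0.0],
    [[0, -0.014, 0], [0, 0, 0], 0.0],
    [[0, -0.021, 0], [0, 0, 0], 0.0],
    [[0, -0.028, 0], [0, 0, 0], 0.0],
    [[0, -0.035, 0], [0, 0, 0], 0.0],
  ],
)

```text
time: 21.9
tool_pos: [0.6311, 0.1363, 0.032]
tool_rot: [3.138, 0.001, 1.861]
contact_force: [1.3, -0.2, 5.4]
opening: 0.0136
grip_force: 15.0
```

Request:
arm_command(
  moves=[
    [[0, -0.004, 0], [0, 0, 0], 0.0],
    [[0, -0.008, 0], [0, 0, 0], 0.0],
    [[0, -0.011, 0], [0, 0, 0], 0.0],
    [[0, -0.013, 0], [0, 0, 0], 0.0],
    [[0, -0.014, 0], [0, 0, 0], 0.0],
  ],
)

```text
time: 22.4
tool_pos: [0.6178, 0.1322, 0.032]
tool_rot: [3.138, 0.001, 1.861]
contact_force: [0.8, -0.3, 6.3]
opening: 0.0135
grip_force: 15.0
```

Request:
arm_command(
  moves=[
    [[0, -0.001, 0], [0, 0, 0], 0.0],
    [[0, -0.0015, 0], [0, 0, 0], 0.0],
    [[0, -0.002, 0], [0, 0, 0], 0.0],
    [[0, -0.002, 0], [0, 0, 0], 0.0],
    [[0, -0.002, 0], [0, 0, 0], 0.0],
  ],
)

```text
time: 22.9
tool_pos: [0.6173, 0.1321, 0.032]
tool_rot: [3.135, 0.001, 1.861]
contact_force: [6.0, 1.6, 4.9]
opening: 0.0135
grip_force: 15.0
```

Request:
arm_command(
  moves=[
    [[0, 0, 0], [0, 0, 0], 0.03],
    [[0, 0, 0], [0, 0, 0], 0.03],
    [[0, 0, 0], [0, 0, 0], 0.03],
    [[0, 0, 0], [0, 0, 0], 0.03],
    [[0, 0, -0.02], [0, 0, 0], 0.03],
  ],
)

```text
time: 23.4
tool_pos: [0.6124, 0.1314, 0.0474]
tool_rot: [-3.135, -0.001, 1.861]
contact_force: [-0.3, -0.9, -0.5]
opening: 0.0303
grip_force: 0.0
```

Request:
arm_command(
  moves=[
    [[0, 0, -0.03], [0, 0, 0], 0.04],
    [[0, 0, -0.06], [0, 0, 0], 0.04],
    [[0, 0, -0.09], [0, 0, 0], 0.04],
    [[0, 0, -0.12], [0, 0, 0], 0.04],
    [[0, 0, -0.15], [0, 0, 0], 0.04],
  ],
)

```text
time: 23.9
tool_pos: [0.6143, 0.1316, 0.2011]
tool_rot: [-3.141, -0.0, 1.861]
contact_force: [1.1, -0.9, -0.4]
opening: 0.0397
grip_force: 0.0
```

Run:
```python
from h import *
im=robot.read_camera('wrist'); print(robot.observe()['contact_force'])
cv2.imwrite("pics/w5.png",cv2.resize(im[...,::-1],(800,600),interpolation=cv2.INTER_CUBIC))
```

```text
[1.14532749 0.73150728 4.50023834]
```

View pics/w5.png

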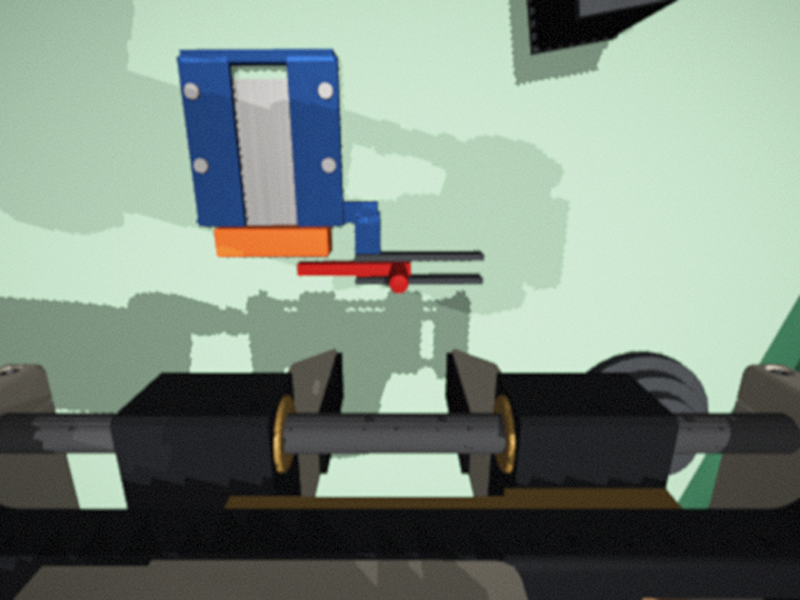

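The red keeper is across behind the orange bar (inner end at (298,268), post at (399,284)). The bar is against the mouth at (215–330, 228–256), and the gripper is clear. Handing in.

```bash
python3 -c "
from cell import robot
print(robot.hand_in())"
```

```text
the job is handed in; nothing more can be done
None
```

The job is handed in at about 24 s: the last wrist view shows the scraper home in the dock with the keeper shut behind its bar and the gripper clear, no bystander was touched as far as I could see, and the hand-in returned no verdict.

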